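# Nest two L-plates in a kit tray

## Task

Pack the two L-shaped metal plates into the shallow tray on the counter so that they nest into a full rectangle and both lie flat on its floor, and let go. One plate stands on edge in the slotted stand: lay it down flat on the bare counter and let go of it, with the face up that lets it nest with the other plate, and only then take it again across its leg and put it in the tray. Leave the mouse and the calculator where they are.

Things in the scene. Friction and masses are not known exactly. Their poses are not given: they have to be found in the camera images.
- tray: shallow grey tray fixed to the counter, inside 183 mm along its x and 93 mm along its y, z up. Origin at the centre of its underside; the inner floor is 4 mm above it, the walls are upright to 10 mm, then a lip flares out to 13.5 mm. Outside with the lip about 199 x 109 mm.
- seat_a (a point): in the tray, where the origin of one nested plate comes when it is centred, 13 mm above the tray's underside; that plate's x axis lies along the tray's x. The two plates cover 180 x 90 mm of 183 x 93, so the first must be pushed home into its corner (towards -x of the tray at seat_a, and against the wall beside its leg) to leave the 3 mm for the second.
- seat_b (a point): in the tray, the same for the other plate, which is turned by half a turn (its x axis against the tray's x; home is towards +x of the tray). Either plate may take either seat.
- plate_flat: L-shaped aluminium plate flat on the counter, z up, 135 x 90 x 18 mm, about 0.25 kg. Origin at the centre of that bounding box, at mid-thickness. The long leg fills x -67.5 to +67.5 mm, y -45 to 0; the foot fills x -67.5 to -22.5, y 0 to +45. Both are 45 mm wide. Centre of mass at x -11, y -11 mm.
- flat_leg (a point): middle of that plate's leg, at x +5, y -22.5 mm, mid-thickness: room for fingers across the leg along y. Plates stand 8 mm proud of the tray's lip. Nested, they leave no room for fingers between them: hold a plate by only its top 8 mm or so, let go when it has started into its gap, and press it down with the shut fingers.
- plate_standing: a second plate of the same shape, size and axes, standing on its long edge in the stand, free to lift straight up: x level along the slot, y up (the foot sticks up at one end), z level, pointing away from the robot. To nest, both plates must have the same face (z) up, so lay this one down with its top edge toward the robot. On a bare surface it topples by itself once leaning over 15 degrees.
- standing_foot (a point): middle of the end of the standing plate's foot (x -45, y +45 mm in the plate's frame), its highest part at first, 96 mm above the counter; 45 mm wide, 18 mm thick: can be gripped from above across the thickness
- stand: grey plastic stand fixed to the counter, 160 mm along its x, 64 mm along its y, z up. Origin at the centre of its underside. A slot 21 mm wide runs along x between two rails whose tops are 28 mm above the counter; the slot's floor is 6 mm above the counter.
- mouse: black computer mouse, 112 x 62 x 37 mm, a bystander; origin at the centre of its underside
- calculator: pocket calculator lying flat, 125 x 75 x 18 mm, a bystander; origin at the centre of its underside
Things that resemble listed ones, but are neither listed nor needed, are in the scene too. What is shaped like the tray but blue is not meant.

How it is judged (in metres and radians):
On the way:
1. the plate from the stand lies flat on the counter, outside the tray, let go (height (world z) of plate_standing below 0.0115 m and angle between the z axis of plate_standing and the z axis of tray, either way round below 0.06 rad and contact force between the fingers and plate_standing below 0.1 N and linear speed of plate_standing below 0.03 m/s), for 0.2 s.
At the end, for the whole second after the job is handed in: both plates lie nested in the tray at rest, each flat on its floor (origin within 2.5 mm above its seated height of 13 mm over the tray's underside, tilt under 2 degrees), origin within 30 mm of the tray's centre along the tray's x and 10 mm along its y (z of plate_flat in the frame of tray between 0.0115 and 0.0155 m and z of plate_standing in the frame of tray between 0.0115 and 0.0155 m and angle between the z axis of each of plate_flat, plate_standing and the z axis of tray, either way round below 0.035 rad and x of plate_flat in the frame of tray between -0.03 and 0.03 m and x of plate_standing in the frame of tray between -0.03 and 0.03 m and y of plate_flat in the frame of tray between -0.01 and 0.01 m and y of plate_standing in the frame of tray between -0.01 and 0.01 m and linear speed of each of plate_flat, plate_standing below 0.01 m/s); the robot touches nothing.
It fails at once if the mouse or the calculator is moved by more than 30 mm (distance of any of mouse, calculator from where it was at the start of the episode above 0.03 m).
It also fails if it takes over 72 s, if anything falls off the work surface, if the arm or the gripper's body presses on something with over 40 N, if the wrist force passes 120 N, or if a joint passes its speed limit or range.

## Robot

A 7-joint arm with a two-finger parallel gripper is mounted at the origin on the work surface; the furniture and walls round the work are solid. World frame = base frame: x ahead of the robot, y to its left, z up, the work surface at z = 0. Lengths are in mm, angles in rad, forces in N, time in s.
With the tool pointing down it reaches from about 400 to 900 mm from the base axis. Payload 5.6 kg.
Tool frame: the origin (TCP) lies midway between the tips of the shut fingers; the grasp point (between the pads) lies 19 mm behind it; x points along the fingers, y is the direction in which the jaws open and shut, and the axes are right-handed (so a half turn about x gives the same grasp; the last joint's range is limited). The gripper opens to 92 mm and grips with 3 to 60 N. Pads are 20 mm wide; open, the fingers measure 128 mm over their backs; the gripper's body (75 mm by 189 mm) begins 69 mm behind the grasp point.
Start: joints at [-1.211, 0.468, -0.012, 1.603, 0.006, 1.071, -0.056], TCP at [254.839, 597.969, 180.392] pointing down, gripper open.
Joint ranges: [-2.53, 2.53], [-0.31, 2.02], [-1.57, 1.55], [0.28, 2.44], [-1.29, 4.43], [0.15, 1.84], [-2.92, 2.92]. Speed limits (rad/s): [2.57, 2.57, 3.14, 3.14, 3.14, 3.14, 3.14].

## Interface

Orientations are given as a rotation vector (axis times angle).
In Python, from cell import robot, grip, kin, viewer gives the robot as it stands. Calls block until the motion is done:
- robot.movep(position, orientation): joint-space move of the TCP to a pose.
- robot.servo_line(position, feed=150, rotation=None): straight line of the TCP; rotation=None keeps the orientation; feed is the mean speed in mm/s.
- robot.goto_joints(angles): joint-space move.
- grip(opening, newtons=None): opening from 0.0 (shut) to 1.0 (fully open); newtons is the grip in N (None keeps the last); returns when the fingers have stopped.
- robot.hold(seconds).
- kin.ik(position, orientation): joint angles nearest the present ones, or None.
- robot.observe(): the state.
- viewer.read_camera(name): name is "scene" or "top" or "wrist"; returns the picture (480x640x3 uint8, red, green, blue); there is no depth.
- viewer.camera_info(name): a dict with "camera_matrix" (3x3 intrinsics, pixels), "k1" (the pictures are not rectified: a ray, as slopes to the right and down, at radius r is drawn at 1 + k1 r^2 times it, then the intrinsics apply), "R" (3x3) and "t" (3): a world point X has camera coordinates R X + t. Camera axes: x right, y down, z forward; pixel columns grow to the right and rows downward; lengths in mm; the calibration is good to about 2 mm. A picture is of the moment at which its call begins: read the wrist's pose just before it. camera_info takes no time and is no camera call; for the wrist camera it gives the pose at the moment of the call.
A pose or a line that the arm cannot do raises robot.IKError and nothing moves.
- robot.job_done(): hands the job in, once; it reports no verdict.
Trained networks look in the newest picture that a camera, given by its name, has taken for a name from the list of things; names that differ only in an ending like _2 or _b are one class to them, and where a whole thing is asked for, a point or a joint stands for the part that bears it (a point fixed in the world has none). Each returns a list of dicts, best first, with "confidence" (0 to 1); they miss things now and then, are a little off and sometimes report something else, mostly with a low value. They report only what shows in the picture. A call takes as long as a camera call. They do not tell look-alikes from the thing itself.
- viewer.silhouettes(name, camera): "mask" (480x640 bool, what is visible of it).
- viewer.pinpoint(name, camera): "at" ([x, y, z] in mm, in the coordinates of the camera as it stood for that picture, good to about 4 mm: a listed point, or the origin of a listed thing).
The state is a dict: "t": time; "joints": joint angles; "joint_velocities": joint speeds; "joint_torque": joint torques, N m; "tcp_pos": TCP position; "tcp_rot": TCP orientation; "contact_force": force on the tool from outside, world axes, zero at the start; "wrist_torque": the same for the moment, N m; "grip_width": opening from 0.0 (shut) to 1.0 (fully open).
Only numpy, scipy, OpenCV 4.12 (cv2) and the standard library are available. Lean on these libraries where they do the work, as an engineer would, in place of code of your own. Each camera call takes 0.05 s, during which the arm holds its last target.

## Working session

There is one attempt and no reset: what is moved stays moved. The work goes in short steps, each a Python script; the robot and the scene stay as the last script left them, time stands still between calls to the robot, and variables do not carry over. Pictures are saved under pics/ and viewed, and the job is handed in when it is done.

```bash
ls; mkdir -p pics
python3 - <<'E'
from cell import robot, grip, kin, viewer
import cv2
for c in ["scene","top","wrist"]:
    im=viewer.read_camera(c); cv2.imwrite(f"pics/a_{c}.png",im[:,:,::-1])
    i=viewer.camera_info(c); print(c,i)
o=robot.observe();print(o)
E
```

```text
pics
scene {'camera_matrix': array([[515.8306316 ,   0.        , 315.45852074],
       [  0.        , 515.8306316 , 242.79856129],
       [  0.        ,   0.        ,   1.        ]]), 'k1': 0.0350053345792825, 'R': array([[-0.64971816,  0.76017455, -0.00098661],
       [ 0.65854558,  0.56220704, -0.50024091],
       [-0.37971572, -0.32566533, -0.86588571]]), 't': array([ 345.60556698, -264.33568514, 1798.89096549])}
top {'camera_matrix': array([[492.91325124,   0.        , 317.45600074],
       [  0.        , 492.91325124, 227.38295472],
       [  0.        ,   0.        ,   1.        ]]), 'k1': -0.023705259682129564, 'R': array([[-0.00141772, -0.99964891,  0.02645849],
       [-0.99074819, -0.00218646, -0.13569544],
       [ 0.13570564, -0.02640608, -0.99039724]]), 't': array([ -28.87893649,  502.55596806, 1472.97102021])}
wrist {'camera_matrix': array([[425.96614608,   0.        , 315.52196113],
       [  0.        , 425.96614608, 244.87267552],
       [  0.        ,   0.        ,   1.        ]]), 'k1': -0.07500073839574144, 'R': array([[ 0.39279007,  0.91962331, -0.00298852],
    
[... 171 characters left out ...]
s': array([-1.21102764,  0.4681769 , -0.01161105,  1.60339053,  0.00600312,
        1.07140724, -0.05629486]), 'joint_velocities': array([ 1.33948226e-03, -2.47027351e-03,  3.89301006e-06, -7.47582437e-04,
       -5.77409199e-04, -2.04622314e-04,  7.05018876e-04]), 'joint_torque': array([ 9.28336594e-04, -5.20949543e+01, -1.24643606e-02, -2.43975663e+01,
       -5.67177194e-02,  1.52521668e-02,  1.20819091e-04]), 'tcp_pos': array([254.64529783, 597.51341277, 179.66682171]), 'tcp_rot': array([ 0.31493798,  1.54777005, -0.31704993]), 'contact_force': array([-0.29602528, -0.11470104,  0.5724757 ]), 'wrist_torque': array([-0.01066287,  0.01653423, -0.02971815]), 'grip_width': 0.9985625314970242}
```

View pics/a_scene.png

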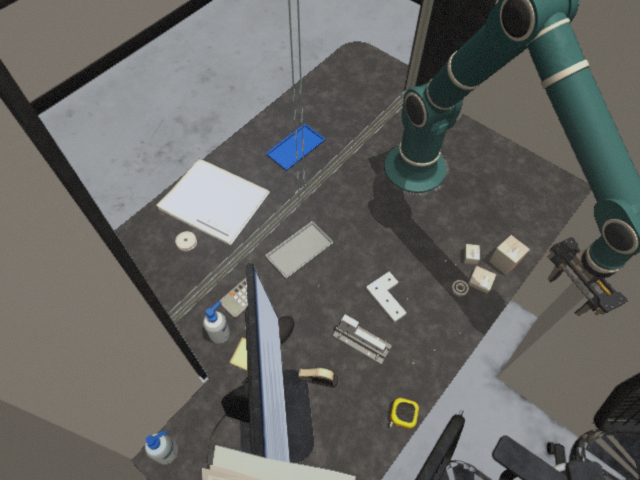

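View pics/a_top.png

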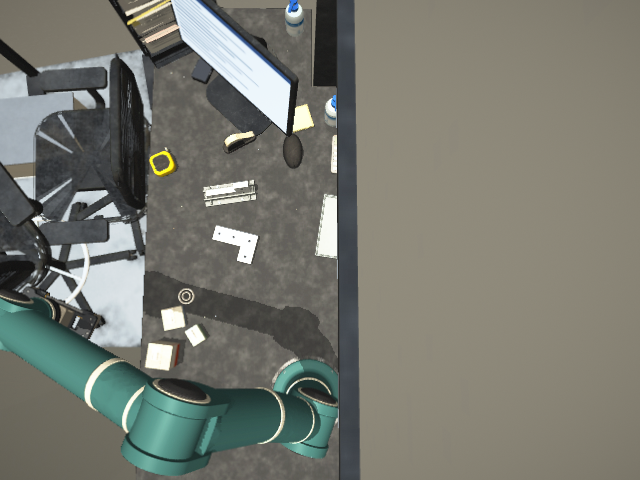

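View pics/a_wrist.png

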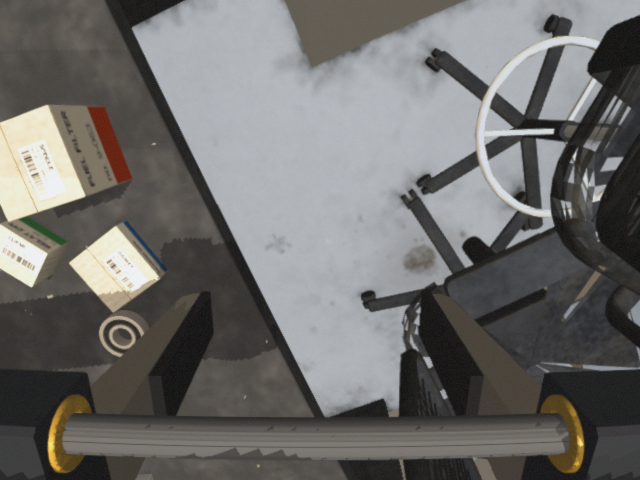

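The scene view shows the grey tray at about (300,248), the blue look-alike at (296,146), the white flat plate at (386,296), the stand at (362,338), the calculator at (237,298) and the mouse at (286,330). The top view shows the plate at (237,243), the stand at (230,193), the tray partly hidden at (327,225), and a wall to its right. Next I'll measure.

```bash
cat > h.py <<'E'
from cell import robot, grip, kin, viewer
import numpy as np, cv2
from scipy.spatial.transform import Rotation as Ro
def c2w(info,p): return info["R"].T@(np.asarray(p)-info["t"])
def proj(info,X):
    X=np.atleast_2d(X).astype(float); c=X@info["R"].T+info["t"]; s=c[:,:2]/c[:,2:]
    r2=(s**2).sum(1,keepdims=True); s=s*(1+info["k1"]*r2); K=info["camera_matrix"]
    return s*[K[0,0],K[1,1]]+K[:2,2]
def back(info,uv,z=0.):
    uv=np.atleast_2d(uv).astype(float);K=info["camera_matrix"]; d=(uv-K[:2,2])/[K[0,0],K[1,1]]; s=d.copy()
    for _ in range(8): s=d/(1+info["k1"]*(s**2).sum(1,keepdims=True))
    ray=np.c_[s,np.ones(len(s))]@info["R"]; C=-info["R"].T@info["t"]
    return C+ray*((z-C[2])/ray[:,2])[:,None]
def save(n,im,crop=None,k=1):
    if crop: x0,y0,x1,y1=crop; im=im[y0:y1,x0:x1]
    im=cv2.resize(im,None,fx=k,fy=k,interpolation=cv2.INTER_CUBIC); cv2.imwrite(f"pics/{n}.png",im[:,:,::-1])
E
python3 - <<'E'
from h import *
np.set_printoptions(precision=1,suppress=True)
for c in ["scene","top"]:
    im=viewer.read_camera(c); i=viewer.camera_info(c)
    print(c,"cam at",-i["R"].T@i["t"])
    for n in ["tray","seat_a","seat_b","plate_flat","flat_leg","standing_foot","stand","mouse","calculator"]:
        for d in viewer.pinpoint(n,c)[:3]: print(n,round(d["confidence"],2),c2w(i,d["at"]),proj(i,c2w(i,d["at"]))[0])
    if c=="scene":
        save("b_scene",im,(220,200,420,380),4)
    else: save("b_top",im,(180,130,360,280),4)
E
```

```text
scene cam at [1081.7  471.7 1425.7]
tray 0.75 [509.7 -82.1  -3.5] [300.3 251.3]
tray 0.58 [ 205.5 -375.     3.5] [295.  146.9]
seat_a 0.98 [ 226.4 -377.5    7.7] [290.5 149.3]
seat_a 0.8 [ 184.3 -371.    15.7] [299.6 141.7]
seat_a 0.73 [535.6 -88.3  10. ] [293.3 253.6]
seat_b 0.98 [ 226.4 -377.5    7.7] [290.5 149.3]
seat_b 0.8 [ 184.3 -371.    15.7] [299.6 141.7]
seat_b 0.73 [535.6 -88.3  10. ] [293.3 253.6]
plate_flat 0.75 [451.9 230.4   7.8] [391.3 295.9]
plate_flat 0.17 [490.3 -83.9  15.3] [303.8 244. ]
flat_leg 0.6 [476.6 228.7  12.3] [386.1 300.7]
standing_foot 0.86 [620.4 201.8  96.3] [350.4 319.3]
stand 0.97 [616.  243.7  -1.5] [360.8 339.8]
mouse 0.79 [752.1  51.    0.1] [279.5 332.4]
calculator 0.72 [490.6 -82.3  17.3] [304.1 244. ]
top cam at [ 298.    11.1 1527.8]
tray 0.97 [511.7 -83.7   5.9] [334.8 225.8]
seat_a 0.69 [486.6 -82.1  14.6] [334.5 233.4]
seat_b 0.69 [486.6 -82.1  14.6] [334.5 233.4]
plate_flat 0.72 [452.7 229.5   9.4] [233.6 244.3]
flat_leg 0.75 [473.  228.8  10.8] [233.9 237.8]
flat_leg 0.73 [621.2 203.1 100.8] [239.4 184.3]
standing_foot 0.72 [621.5 203.2  99.7] [239.4 184.3]
stand 0.69 [614.2 248.5  -0.7] [229.1 193.6]
mouse 0.66 [756.4  47.7   5.8] [293.1 149.6]
calculator 0.6 [ 743.4 -108.6   -1.9] [342.  154.5]
```

```bash
true
```

```text
(no output)
```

View pics/b_scene.png

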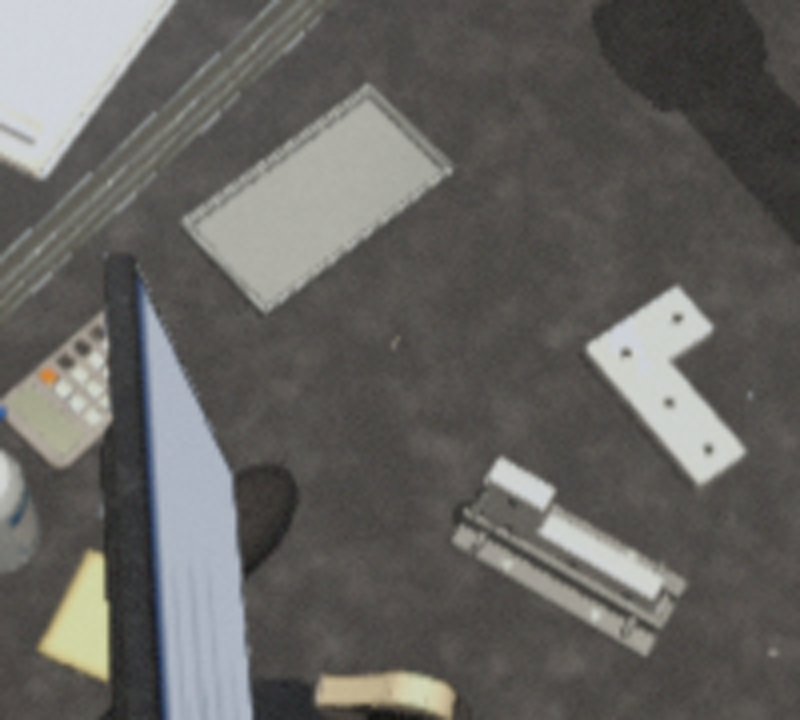

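View pics/b_top.png

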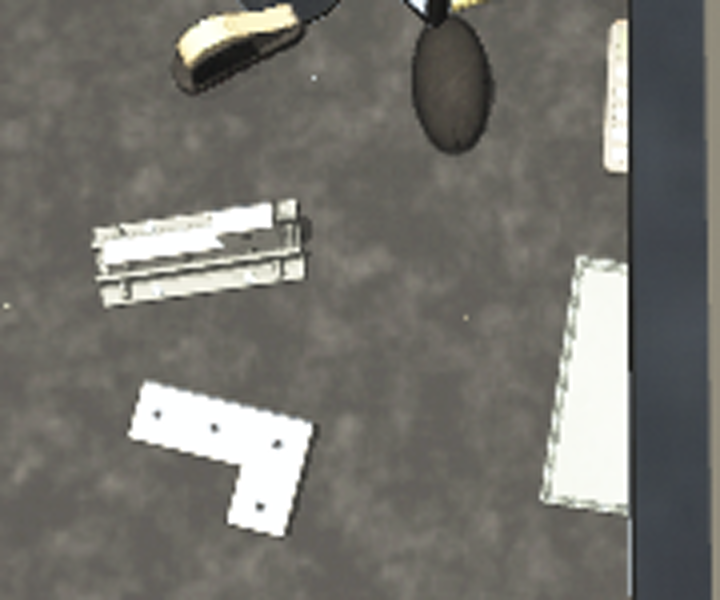

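Tray candidates in the scene view: grey at (300,250), blue at (296,147), and a white sheet at (213,200). The grey one fits because the blue is ruled out and the white one is far too large. Next I'll locate the wall beside it and move for close wrist views.

Run:
```python
from h import *
np.set_printoptions(precision=1,suppress=True)
i=viewer.camera_info("scene")
print("track", back(i,[[175,320],[262,240],[285,212],[300,197],[388,108],[240,270]]))
print("track inner edge", back(i,[[220+320/4,200+8/4],[220+10/4,200+310/4]]))
# tray outline corners in scene (outer lip, z 13.5)
tc=np.array([[368,85],[453,170],[266,313],[184,220]])/4+[220,200]
print("tray",back(i,tc,13.5))
j=viewer.camera_info("top")
print("tray top",back(j,np.array([[578,257],[543,500]])/4+[180,130],13.5))
pc=np.array([[145,380],[314,424],[285,537],[228,524],[242,465],[129,436]])/4+[180,130]
print("plate top",back(j,pc,18))
sc=np.array([[93,228],[297,199],[304,278],[104,306]])/4+[180,130]
print("stand top",back(j,sc,20))
# edges of vertical wall in top: beam
print(back(j,[[338,225],[356,225],[311,20]],0))
```

```text
track [[ 922.2 -207.8    0. ]
 [ 559.7 -201.4    0. ]
 [ 432.5 -217.5    0. ]
 [ 355.  -219.6    0. ]
 [-163.2 -236.7    0. ]
 [ 682.1 -179.     0. ]]
track inner edge [[ 370.2 -206.2    0. ]
 [ 735.2 -201.6    0. ]]
tray [[ 408.4 -120.3   13.5]
 [ 425.   -17.3   13.5]
 [ 614.2  -45.5   13.5]
 [ 595.9 -148.2   13.5]]
tray top [[610.3 -51.5  13.5]
 [419.6 -23.9  13.5]]
plate top [[511.6 282.8  18. ]
 [477.7 152.4  18. ]
 [390.8 173.2  18. ]
 [400.7 216.7  18. ]
 [445.9 207.   18. ]
 [468.2 293.9  18. ]]
stand top [[630.5 325.9  20. ]
 [654.2 168.1  20. ]
 [591.5 161.6  20. ]
 [569.  315.5  20. ]]
[[ 515.   -94.1    0. ]
 [ 515.1 -150.6    0. ]
 [1205.3   -9.1    0. ]]
```

```bash
cat >> h.py <<'E'
def down(yaw):  # jaw axis at world yaw (rad)
    c,s=np.cos(yaw),np.sin(yaw)
    return Ro.from_matrix(np.array([[0,c,s],[0,s,-c],[-1,0,0]])).as_rotvec()
def best(pos,yaw):
    q0=np.array(robot.observe()["joints"]); out=[]
    for y in (yaw,yaw+np.pi):
        q=kin.ik(list(pos),list(down(y)))
        if q is not None: out.append((abs(np.array(q)-q0).max(),y,np.array(q)))
    return sorted(out,key=lambda a:a[0])
PL=np.array([[-67.5,-45],[67.5,-45],[67.5,0],[-22.5,0],[-22.5,45],[-67.5,45]])
E
python3 - <<'E'
from h import *
np.set_printoptions(precision=2,suppress=True)
i=viewer.camera_info("wrist"); o=robot.observe()
C=-i["R"].T@i["t"]; T=Ro.from_rotvec(o["tcp_rot"])
print("cam in tool",T.inv().apply(C-o["tcp_pos"]), "\nview dir in tool",T.inv().apply(i["R"][2]), "img right in tool",T.inv().apply(i["R"][0]), "tool y",T.as_matrix()[:,1])
for p,yw in [((451,228,230),75.4),((444,-61,230),-8.4),((444,-61,30),-8.4),((532,-70,30),81.6),((532,-70,230),81.6),((615,205,200),-8)]:
    print(p,yw,[(round(a,2),round(np.degrees(y)),q) for a,y,q in best(p,np.radians(yw))])
E
```

```text
cam in tool [-204.46   -0.43  -83.83] 
view dir in tool [ 0.96 -0.    0.3 ] img right in tool [0. 1. 0.] tool y [0.39 0.92 0.  ]
(451, 228, 230) 75.4 [(np.float64(0.86), 75, array([-0.65,  0.17,  0.14,  1.9 , -0.03,  1.07,  0.81])), (np.float64(2.17), 255, array([-1.12,  0.18,  0.66,  1.93, -0.12,  1.07, -2.23]))]
(444, -61, 230) -8.4 [(np.float64(0.75), -8, array([-0.64,  0.04,  0.74,  2.05, -0.03,  1.06, -0.03])), (np.float64(2.83), 172, array([ 1.18,  0.3 , -1.28,  1.96,  0.32,  1.11,  2.77]))]
(444, -61, 30) -8.4 [(np.float64(0.82), -8, array([-0.39,  0.41,  0.54,  2.22, -0.37,  0.6 ,  0.28])), (np.float64(2.14), 172, array([-0.92,  0.86,  1.34,  2.24, -1.07,  1.  , -2.2 ]))]
(532, -70, 30) 81.6 [(np.float64(1.05), 262, array([-0.52,  0.6 ,  0.76,  2.03, -0.6 ,  0.75, -1.11])), (np.float64(1.78), 82, array([-0.2 ,  0.5 ,  0.34,  2.01, -0.26,  0.67,  1.72]))]
(532, -70, 230) 81.6 [(np.float64(1.32), 262, array([-0.71,  0.3 ,  0.95,  1.87, -0.27,  1.11, -1.37])), (np.float64(1.7), 82, array([-0.42,  0.24,  0.58,  1.86, -0.15,  1.09,  1.64]))]
(615, 205, 200) -8 [(np.float64(0.52), -8, array([-0.69,  0.46,  0.44,  1.61, -0.21,  1.11, -0.34])), (np.float64(2.62), 172, array([-0.25,  0.46, -0.16,  1.58,  0.08,  1.11,  2.56]))]
```

```bash
cat >> h.py <<'E'
def look(n,names,cam="wrist",crop=None,k=1):
    i=viewer.camera_info(cam); im=viewer.read_camera(cam); save(n,im,crop,k); np.save(f"pics/{n}.npy",im)
    import pickle; pickle.dump(i,open(f"pics/{n}.pkl","wb"))
    r={}
    for m in names:
        s=viewer.silhouettes(m,cam); r[m]=s
        for d in s[:3]:
            v,u=np.nonzero(d["mask"]); print(m,round(d["confidence"],2),len(u),(u.mean().round(),v.mean().round()) if len(u) else "")
    pickle.dump(r,open(f"pics/{n}_m.pkl","wb"))
    return i,im,r
E
python3 - <<'E'
from h import *
np.set_printoptions(precision=2,suppress=True)
robot.movep([570,-55,170],list(down(np.radians(81.6+0)))); print(robot.observe()["t"])
look("w1",["tray"])
robot.movep([512,212,150],list(down(np.radians(75.4)))); print(robot.observe()["t"],robot.observe()["tcp_pos"])
look("w2",["plate_flat","plate_standing","stand"])
E
```

```text
3.7167
4.8833 [512.75 210.53 150.21]
plate_flat 0.92 13376 (np.float64(305.0), np.float64(153.0))
plate_standing 0.67 6424 (np.float64(361.0), np.float64(353.0))
```

View pics/w1.png

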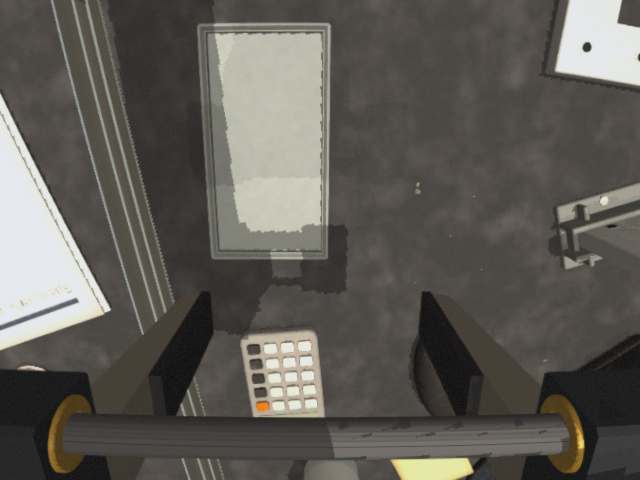

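View pics/w2.png

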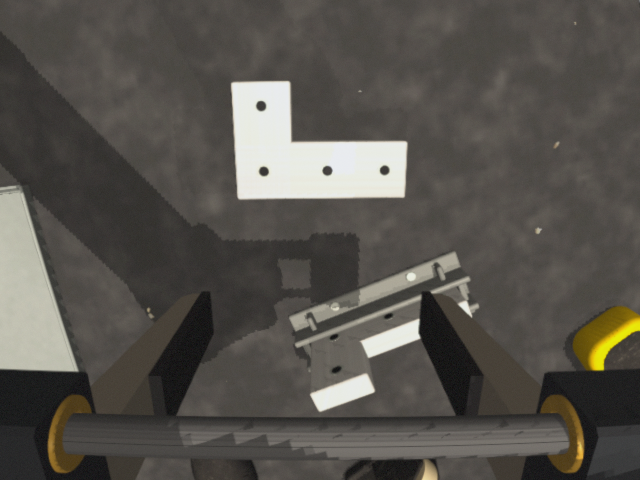

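w1 shows the grey tray with lip corners at about (198,24), (330,24), (327,259) and (211,259). The wall track is left of it and the calculator is below at (282,375). w2 shows plate_flat at (305,153) and the standing plate in the stand at (361,353), with its foot end at (343,392). Now I'll fit the poses.

```bash
cat >> h.py <<'E'
from scipy.optimize import minimize
def prism(info,P,z0,z1,shape=(480,640),S=4):
    m=np.zeros((shape[0]*S,shape[1]*S),np.uint8)
    a=proj(info,np.c_[P,np.full(len(P),z0)])*S+S/2-.5; b=proj(info,np.c_[P,np.full(len(P),z1)])*S+S/2-.5
    for q in [a,b]+[np.array([a[k],a[(k+1)%len(P)],b[(k+1)%len(P)],b[k]]) for k in range(len(P))]:
        cv2.fillPoly(m,[np.round(q).astype(np.int32)],1)
    return cv2.resize(m.astype(np.float32),(shape[1],shape[0]),interpolation=cv2.INTER_AREA)
def xf(P,x,y,a): c,s=np.cos(a),np.sin(a); return P@np.array([[c,s],[-s,c]])+[x,y]
def fit(info,mask,P,z0,z1,p0):
    mk=mask.astype(np.float32)
    f=lambda p: np.abs(prism(info,xf(P,p[0],p[1],p[2]/100),z0,z1)-mk).sum()
    p0=np.array([p0[0],p0[1],p0[2]*100.])
    r=minimize(f,p0,method="Nelder-Mead",options=dict(initial_simplex=p0+np.vstack([np.zeros(3),np.diag([6,6,6])]),xatol=.05,fatol=1,maxiter=200))
    return r.x[0],r.x[1],r.x[2]/100,r.fun,mk.sum()
E
python3 - <<'E'
from h import *
import pickle
np.set_printoptions(precision=2,suppress=True)
i=pickle.load(open("pics/w1.pkl","rb"))
c=back(i,[[198.5,24],[330.5,24],[327.5,259],[211,259]],13.5); print(c,c.mean(0))
e=np.array([c[1]-c[2],c[0]-c[3],]); print(np.degrees(np.arctan2(-e[:,1],-e[:,0])),np.linalg.norm(e,axis=1),np.linalg.norm(c[0]-c[1]),np.linalg.norm(c[2]-c[3]))
print("track", back(i,[[100,0],[200,480],[125,120]],0))
im=np.load("pics/w1.npy"); save("w1tray",im,(180,10,350,275),3)
i=pickle.load(open("pics/w2.pkl","rb")); m=pickle.load(open("pics/w2_m.pkl","rb")); im=np.load("pics/w2.npy")
print(fit(i,m["plate_flat"][0]["mask"],PL,0,18,(451,228,np.radians(75.4))))
g=(im.min(2)>150); n,l,st,ce=cv2.connectedComponentsWithStats(g.astype(np.uint8)); k=l[150,250]; mm=(l==k).astype(np.uint8)
mm=cv2.morphologyEx(mm,cv2.MORPH_CLOSE,cv2.getStructuringElement(2,(17,17))) if 0 else mm
cs,_=cv2.findContours(mm,0,1); m2=np.zeros_like(mm); cv2.drawContours(m2,cs,-1,1,-1); print(m2.sum())
f=fit(i,m2,PL,18,18,(451,228,np.radians(75.4))); print(f,np.degrees(f[2]))
save("w2stand",im,(270,230,490,430),3)
E
```

```text
[[ 404.96 -123.34   13.5 ]
 [ 420.96  -21.28   13.5 ]
 [ 612.01  -50.28   13.5 ]
 [ 596.89 -154.05   13.5 ]] [508.7  -87.24  13.5 ]
[-8.63 -9.09] [193.23 194.37] 103.30756269894077 104.86869890434754
track [[ 369.23 -203.13    0.  ]
 [ 862.62 -232.42    0.  ]
 [ 466.23 -205.72    0.  ]]
(np.float64(451.8420344393634), np.float64(229.34917119591677), np.float64(1.3264839543807994), np.float64(356.3125), np.float32(13376.0))
13083
(np.float64(451.80653568608966), np.float64(229.28616024195105), np.float64(1.3249639283617864), np.float64(369.625), np.float32(13083.0)) 75.91484110220432
```

```bash
true
```

```text
(no output)
```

View pics/w1tray.png

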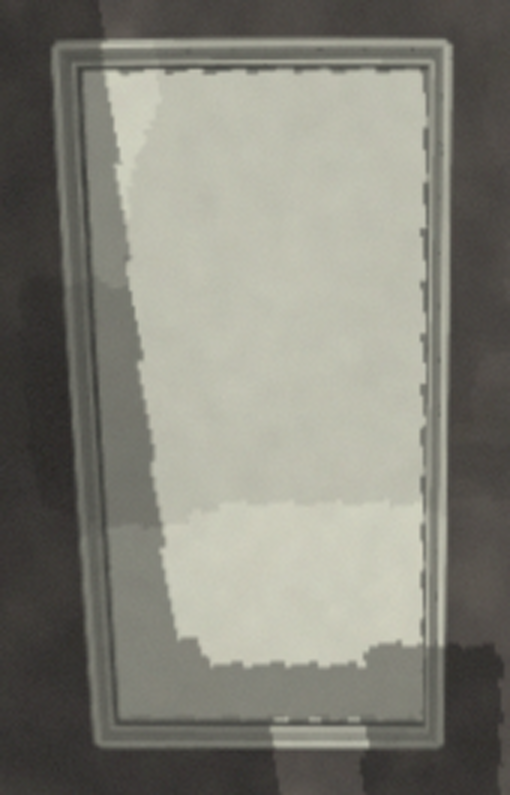

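View pics/w2stand.png

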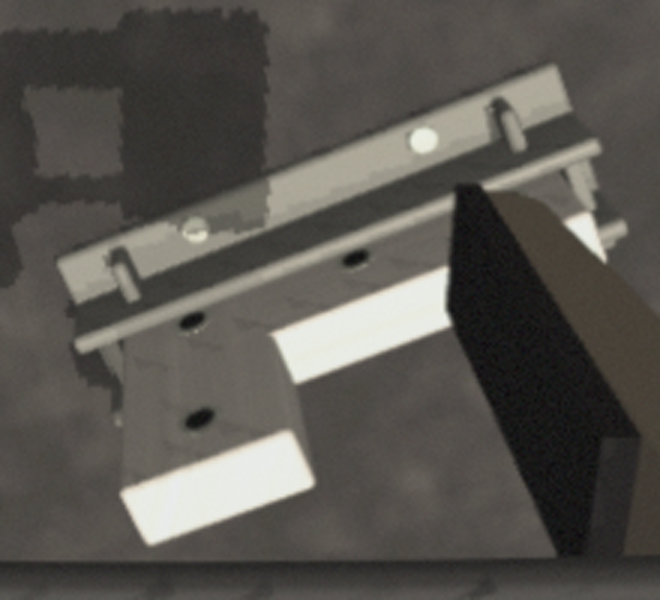

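Run:
```python
from h import *
import pickle
np.set_printoptions(precision=2,suppress=True)
i=pickle.load(open("pics/w1.pkl","rb"))
cr=np.array([[80,70],[425,68],[424,718],[117,720]])
def rep(c):
    print(c.mean(0)[:2],"L",np.linalg.norm(c[0]-c[3]),np.linalg.norm(c[1]-c[2]),"W",np.linalg.norm(c[0]-c[1]),np.linalg.norm(c[2]-c[3]),"yaw",[np.degrees(np.arctan2(*(b-a)[1::-1])) for a,b in((c[0],c[3]),(c[1],c[2]))])
px=(cr+.5)/3-.5+[180,10]
rep(back(i,px,4)); rep(back(i,px,10))
cr=np.array([[53,42],[452,42],[441,747],[97,747]]);rep(back(i,(cr+.5)/3-.5+[180,10],13.5))
# tray in top view/ scene camera
s=viewer.camera_info("scene"); t=np.array([[368,85],[453,170],[266,313],[184,220]])/4+[220,200]; rep(back(s,t,13.5)[[0,1,2,3]])
# plate size check
i=pickle.load(open("pics/w2.pkl","rb")); rep(back(i,[[406.5,198],[239,198.5],[232.5,82],[400,82]],18))
# standing plate foot top: corners at z=96
c=np.array([[120,492],[292,431],[314,483],[150,545]]);p=back(i,(c+.5)/3-.5+[270,230],96);rep(p);print(p)
print(proj(i,[[620,203,96]]))
```

```text
[507.93 -88.12] L 183.45007558085507 182.3739346219159 W 92.72247284710247 93.85097209818625 yaw [np.float64(-8.599827814808892), np.float64(-8.24734121581308)]
[507.6  -87.37] L 180.47866367792446 179.41995339076055 W 91.2206110538343 92.33083156561251 yaw [np.float64(-8.599827814808878), np.float64(-8.247341215813082)]
[508.39 -87.41] L 194.30302994401904 193.16207735969445 W 104.08640819404714 103.18686755413947 yaw [np.float64(-8.545862078397453), np.float64(-8.812324171578046)]
[510.87 -82.84] L 189.6205752723984 191.24787202396445 W 104.33107345167748 104.27813934748949 yaw [np.float64(-8.44445195206969), np.float64(-8.470417925351526)]
[452.24 228.56] L 88.84381103118582 88.8172954756832 W 134.54157805110367 125.50075508311241 yaw [np.float64(171.58601137090332), np.float64(165.74343666426532)]
[621.33 201.03] L 17.138698652987564 15.802868726207402 W 44.10146706408148 43.19879161938432 yaw [np.float64(10.311150239336301), np.float64(7.148701598917364)]
[[616.31 177.94  96.  ]
 [610.08 221.6   96.  ]
 [625.76 223.56  96.  ]
 [633.17 181.01  96.  ]]
[[344.69 390.4 ]]
```

The floor outline fits 183 x 93 mm exactly: yaw -8.45°, centre about (508,-88) from the wrist and (510.5,-83) from the scene and top cameras. I'll refine that close up later. The far seat's leg lies near the wall at y of about -205, and the 189 mm wide body would not clear it with the jaws along y. So I'll grip plate_flat across its foot for the far seat.

Run:
```python
from h import *
np.set_printoptions(precision=2,suppress=True)
a=1.3258; g=xf(np.array([[-45,15.]]),451.8,229.3,a)[0]; print(g)
R=list(down(a))
robot.movep([*g,70],R); robot.servo_line([*g,11],feed=80)
grip(0.0,50); o=robot.observe(); print(o["t"],o["tcp_pos"],o["grip_width"]*92,o["contact_force"])
robot.servo_line([*g,60],feed=100); o=robot.observe(); print(o["t"],o["grip_width"]*92)
look("w3",[])
```

```text
[426.33 189.28]
7.8667 [426.33 189.26  10.99] 0.9302097260535169 [0.18 0.51 1.02]
8.5083 0.4616658224267215
```

View pics/w3.png

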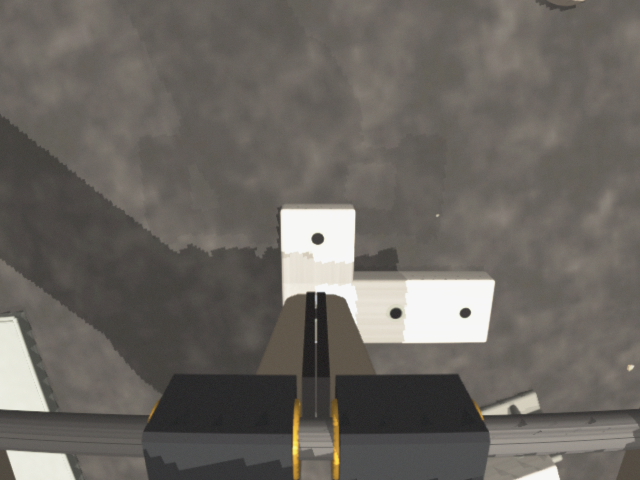

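w3 shows the fingers shut at (317,300) above the plate, which is still on the counter, so the grip missed. I'll find out where the plate is and where the fingertips sit when open.

Run:
```python
from h import *
import pickle
np.set_printoptions(precision=2,suppress=True)
i=pickle.load(open("pics/w3.pkl","rb"))
# corners: foot end (281,206),(354,206); leg right (493,281),(487,342); notch (355,279)
P=[[281,206],[354,206],[493.5,280],[487.5,342],[355,279]]
for z in (18,60): 
    c=back(i,P,z); print(z,c[:,:2].tolist(), np.linalg.norm(c[0]-c[1]),np.linalg.norm(c[2]-c[3]))
o=robot.observe(); print(o["tcp_pos"],proj(i,[o["tcp_pos"]]),o["contact_force"])
w=pickle.load(open("pics/w2.pkl","rb"))
# w2: open finger tips at (211,293) & (422,293): depth from separation 92mm
print("depth of open tips", 92/(211/426.), "depth of TCP", (w["R"]@np.array([512.75,210.53,150.2])+w["t"]))
print(xf(PL,451.8,229.3,1.3258))
```

```text
18 [[390.2015684581892, 176.4173652446474], [400.64515266816636, 218.16527879556477], [468.06175049736606, 293.44982347866437], [511.40659637833596, 284.5212936929863], [445.8906391100496, 208.73484539373743]] 43.03436692930145 44.25487892400987
60 [[382.43399963429306, 182.01751985846718], [391.09741731509604, 216.64927128803143], [447.02248421455164, 279.101150105236], [482.97896205078433, 271.69453746597355], [428.6305610458343, 208.82630727219336]] 35.69892173429297 36.71139072788683
[425.84 189.16  59.56] [[316.67 282.41]] [ 0.8   0.03 -0.03]
depth of open tips 185.7440758293839 depth of TCP [  0.82  19.7  220.16]
[[479.08 152.9 ]
 [511.83 283.87]
 [468.17 294.78]
 [446.34 207.47]
 [402.69 218.39]
 [391.77 174.73]]
```

Run:
```python
from h import *
ims=[]
for w in (0.25,0.5,0.75,1.0):
    grip(w,50); o=robot.observe(); im=viewer.read_camera("wrist"); np.save(f"pics/g{w}.npy",im); print(w,o["grip_width"]*92,o["t"])
    ims.append(cv2.resize(im[260:400,180:460],None,fx=1.42,fy=1.42))
out=np.vstack([np.hstack(ims[:2]),np.hstack(ims[2:])]); save("g",out); print(out.shape)
```

```text
0.25 23.029410128524738 9.0667
0.5 45.51055912932713 9.6333
0.75 69.08446624524893 10.2
1.0 92.10109773521182 10.7667
(398, 796, 3)
```

View pics/g.png

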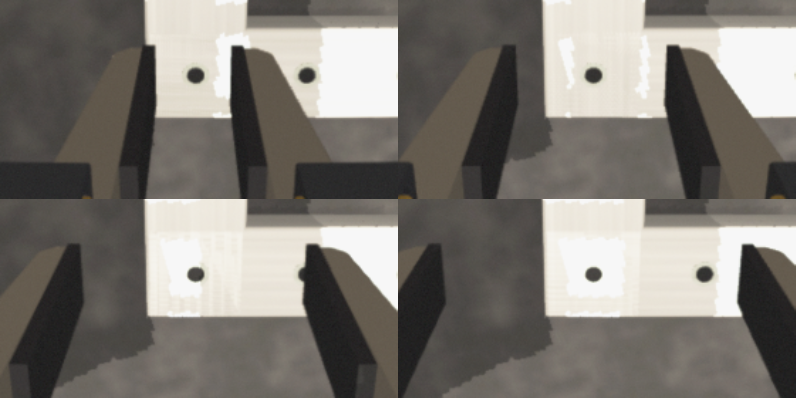

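The tip row stays at about 292 for every opening. From the 92 mm scale, the tips sit about 35 mm short of the stated TCP. That agrees with the fingers having closed above the plate at TCP z=11. I'll check by touch.

Run:
```python
from h import *
np.set_printoptions(precision=2,suppress=True)
grip(0.0,30)
p=robot.observe()["tcp_pos"].copy(); x,y=426.33,189.28
robot.servo_line([x,y,12],feed=120); f0=robot.observe()["contact_force"]; print(f0)
z=12
while z>-26:
    z-=3
    robot.servo_line([x,y,z],feed=30); o=robot.observe()
    if abs(o["contact_force"][2]-f0[2])>4: break
print(z,o["tcp_pos"],o["contact_force"],o["t"])
```

```text
[0.06 0.98 0.04]
-18 [426.55 189.41 -15.89] [-6.95 -3.1  29.3 ] 15.2167
```

The tips touch the plate top (z=18) at TCP z=-15.9, so the real tips sit about 34 mm behind the reported TCP. I'll use that offset from here on. Regrip.

```bash
cat >> h.py <<'E'
TIP=33.9
def lin(x,y,tipz,feed=150,rot=None): robot.servo_line([x,y,tipz-TIP],feed=feed,rotation=rot)
def st(): 
    o=robot.observe(); print("t",round(o["t"],2),"tcp",o["tcp_pos"].round(2),"w",round(o["grip_width"]*92,1),"F",o["contact_force"].round(1)); return o
E
python3 - <<'E'
from h import *
np.set_printoptions(precision=2,suppress=True)
x,y=426.33,189.28
lin(x,y,24); grip(1.0); lin(x,y,11,80); grip(0.0,50); st()
lin(x,y,60); st()
look("w4",[])
E
```

```text
t 17.94 tcp [426.42 189.41 -22.83] w 44.2 F [0.5 0.2 0.6]
t 18.42 tcp [426.   189.41  25.94] w 43.9 F [-0.6 -0.  -3.5]
```

View pics/w4.png

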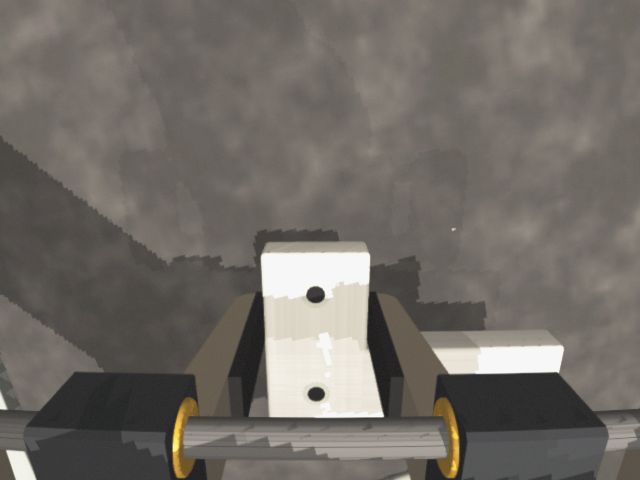

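The plate is held: width 44 mm and about 3.5 N of weight. w4 shows the foot at (316,320) between the fingers. I'll carry it over the tray and check the alignment.

Run:
```python
from h import *
import pickle
np.set_printoptions(precision=2,suppress=True)
i=pickle.load(open("pics/w4.pkl","rb"))
c=back(i,[[262,252.5],[369.5,252.5]],67); print(c,np.linalg.norm(c[0]-c[1]))
o=robot.observe(); a=1.3258; yl=np.array([-np.sin(a),np.cos(a)]); print("foot end beyond grip", (c[:,:2]-o["tcp_pos"][:2])@yl)
th=np.radians(-8.45); g=xf(np.array([[-66,15.]]),509,-86,th)[0]; print(g)
robot.movep([*g,110-TIP],list(down(th))); robot.servo_line([*g,60-TIP],feed=150); st()
look("w5",[])
```

```text
[[391.37 174.96  67.  ]
 [401.91 217.13  67.  ]] 43.46935934190554
foot end beyond grip [29.75 29.75]
[445.92 -61.46]
t 19.96 tcp [445.83 -61.06  25.93] w 44.3 F [ 0.2 -0.4 -1. ]
```

View pics/w5.png

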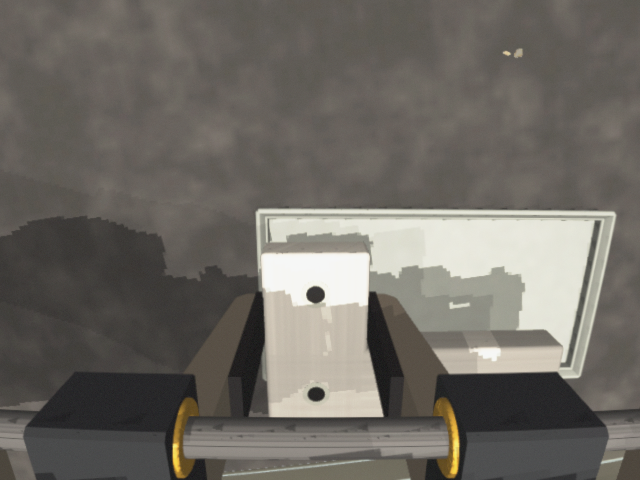

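Run:
```python
from h import *
im=np.load("pics/w5.npy"); save("w5a",im,(240,195,340,275),5); save("w5b",im,(540,195,630,385),4)
```

```text
(no output)
```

View pics/w5a.png

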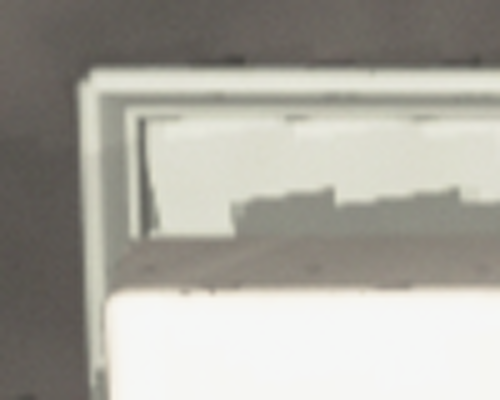

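View pics/w5b.png

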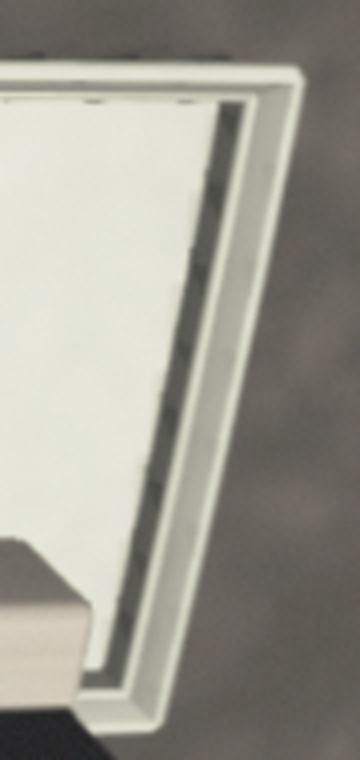

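Run:
```python
from h import *
import pickle
np.set_printoptions(precision=2,suppress=True)
i=pickle.load(open("pics/w5.pkl","rb"))
A=lambda p:(np.array(p)+.5)/5-.5+[240,195]; B=lambda p:(np.array(p)+.5)/4-.5+[540,195]
fl=back(i,[A([146,118]),B([218,104]),B([97,671])],4)[:,:2]; wt=back(i,[A([131,108]),B([255,98]),B([123,691])],10)[:,:2]
for c in (fl,wt):
    d=c[1]-c[0]; e=c[1]-c[2]; mid=(c[0]+c[2])/2
    print(c.tolist(),"L",np.linalg.norm(d),"W",np.linalg.norm(e),"yaw",np.degrees(np.arctan2(d[1],d[0])),np.degrees(np.arctan2(e[1],e[0]))-90,"center",mid)
# plate corners: foot end top z=67, (106,290)A ; leg end top right
p=back(i,[A([108,291])],67)[0]; q=back(i,[B([90,606])],67)[0]; o=robot.observe()
print("foot corner",p,"leg inner end",q)
th=np.radians(-8.45); R=np.array([[np.cos(th),np.sin(th)],[-np.sin(th),np.cos(th)]])
g=o["tcp_pos"][:2]; print("rel grip, plate frame",R@(p[:2]-g)+[-45,15],R@(q[:2]-g)+[-45,15],"expect (-67.5,45),(67.5,0)",o["tcp_pos"],Ro.from_rotvec(o["tcp_rot"]).as_matrix()[:,1])
```

```text
[[424.5681341626014, -29.31503765481065], [605.7483217958053, -56.99924389177342], [591.4565877729036, -148.0068132049512]] L 183.28304794981358 W 92.12291427041494 yaw -8.68755970511547 -8.924780588262195 center [508.01 -88.66]
[[424.06582385603934, -26.658808714739767], [607.2372919574593, -54.82213714925696], [592.3497439721541, -147.95371999426746]] L 185.32393206205182 W 94.31400112513423 yaw -8.740998907232026 -9.082175508689645 center [508.21 -87.31]
foot corner [428.24 -28.9   67.  ] leg inner end [553.02 -92.06  67.  ]
rel grip, plate frame [-67.77  44.31] [64.94  0.17] expect (-67.5,45),(67.5,0) [446.45 -61.23  26.48] [ 0.99 -0.15  0.  ]
```

Two wrist views agree on the tray: centre (508.1,-88.0), yaw about -8.6°. The held plate's corners match expectation within 1 mm. Lowering now.

```bash
cat >> h.py <<'E'
TH=np.radians(-8.6); TC=np.array([508.1,-88.0])
def tr(x,y): return xf(np.array([[x,y]],float),TC[0],TC[1],TH)[0]
def yawnow():
    m=Ro.from_rotvec(robot.observe()["tcp_rot"]).as_matrix(); return np.arctan2(m[1,1],m[0,1])
E
python3 - <<'E'
from h import *
g=tr(-21-45,15); R=list(down(TH))
lin(*g,28,100,R); o=st(); f0=o["contact_force"]
for z in (22,19,17,16,15.2):
    lin(*g,z,40); o=st()
    if abs(o["contact_force"][2]-f0[2])>6: print("contact");break
look("w6",[])
E
```

```text
t 20.48 tcp [445.35 -63.47  -5.56] w 44.3 F [ 0.3 -0.6 -2.1]
t 20.77 tcp [445.17 -63.22 -11.8 ] w 44.4 F [-0.5  0.1 -1.5]
t 21.02 tcp [444.98 -63.28 -15.  ] w 44.0 F [-0.6 -0.2 -1.3]
t 21.27 tcp [444.98 -63.33 -17.01] w 44.1 F [ 0.7  0.  -2. ]
t 21.52 tcp [445.06 -63.28 -17.92] w 44.2 F [ 0.5 -0.6 -2.1]
t 21.77 tcp [445.19 -63.32 -18.68] w 44.4 F [ 0.2  0.6 -2.1]
```

View pics/w6.png

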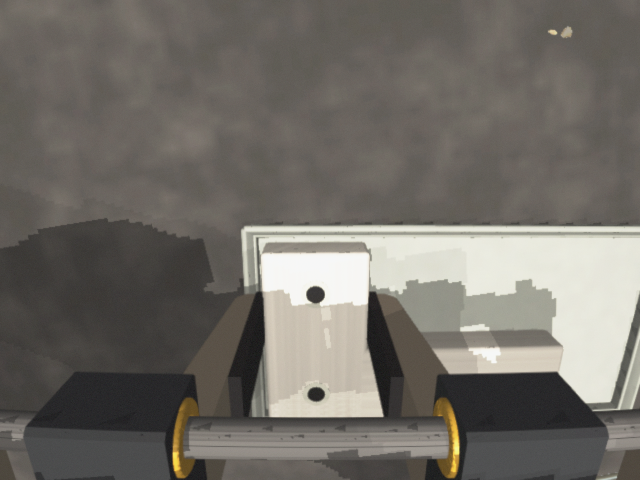

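No resistance while lowering. w6 shows the plate foot inside the near-left tray corner at (262,245). Pushing it home while holding it.

Run:
```python
from h import *
c,s=np.cos(TH),np.sin(TH); R2=np.array([[c,s],[-s,c]])
def ft():
    o=robot.observe(); return R2@o["contact_force"][:2], R2@(o["tcp_pos"][:2]-TC), o
f0,p0,_=ft(); print(f0,p0)
x,y=-66.,15.
for k in range(8):
    x-=1; lin(*tr(x,y),15.2,15); robot.hold(.05); f,p,o=ft(); print("x",x,f.round(1),p.round(2))
    if abs(f[0]-f0[0])>8: break
for k in range(6):
    y-=.7; lin(*tr(x,y),15.2,15); robot.hold(.05); f,p,o=ft(); print("y",y,f.round(1),p.round(2))
    if abs(f[1]-f0[1])>8: break
print(o["t"],o["tcp_pos"],o["contact_force"])
```

```text
[ 0.55903692 -0.6795321 ] [-65.90091199  14.97705519]
x -67.0 [0.3 0.4] [-67.07  15.02]
x -68.0 [-1.3 -0.2] [-68.13  15.02]
x -69.0 [ 1.8 -1.3] [-68.77  14.94]
x -70.0 [5.2 0.9] [-68.8   14.92]
x -71.0 [6.4 0.5] [-68.8   14.88]
x -72.0 [8.  0.5] [-68.76  14.84]
x -73.0 [9.1 0.8] [-68.75  14.84]
y 14.3 [9.3 2.5] [-68.75  14.82]
y 13.600000000000001 [10.3  4.8] [-68.71  14.77]
y 12.900000000000002 [10.5  6.2] [-68.76  14.81]
y 12.200000000000003 [9.8 7.7] [-68.77  14.8 ]
25.125 [442.31771318 -63.078717   -17.80889202] [10.8214299   6.14779322 -5.16166856]
```

```bash
cat >> h.py <<'E'
_c,_s=np.cos(TH),np.sin(TH); R2=np.array([[_c,_s],[-_s,_c]])
def ft():
    o=robot.observe(); return R2@o["contact_force"][:2], R2@(o["tcp_pos"][:2]-TC), o
def push(x,y,z,dx,dy,n,lim,feed=25):
    f0,_,_=ft()
    for k in range(n):
        x+=dx;y+=dy; lin(*tr(x,y),z,feed); f,p,o=ft()
        if np.hypot(*(f-f0))>lim: break
    print("push end",k,round(x,1),round(y,1),"F",(f-f0).round(1),"at",p.round(2),"t",round(o["t"],2)); return p
def press(x,y,z0,lim=15,zmin=10,step=1.5):
    f0=robot.observe()["contact_force"][2]; z=z0
    while z>zmin:
        z-=step; lin(*tr(x,y),z,25); o=robot.observe()
        if o["contact_force"][2]-f0>lim: break
    print("press F",round(o["contact_force"][2]-f0,1),"tip z",round(o["tcp_pos"][2]+TIP,2),"t",round(o["t"],2))
E
python3 - <<'E'
from h import *
f,p,o=ft()
lin(*tr(*p),15.5,30); grip(0.75); st()
lin(*tr(*p),45,200); grip(0.0,30)
robot.servo_line([*tr(-28,-14),30-TIP],feed=200)
press(-28,-14,25)
lin(*tr(-28,-14),30,150); lin(*tr(5,17),30,150); lin(*tr(5,17),9,100)
p=push(5,14,9,0,-1,12,10)
lin(*tr(5,16),9,100); lin(*tr(5,16),30,150); lin(*tr(72,-22),30,200); lin(*tr(72,-22),9,100)
p=push(70,-22,9,-1,0,16,10)
lin(*tr(72,-22),9,100); lin(*tr(72,-22),45,150)
robot.movep([*tr(10,-50),130-TIP],list(down(TH))); st()
look("w7",["plate_flat"])
E
```

```text
t 25.98 tcp [442.09 -63.12 -18.44] w 68.9 F [ 0.3 -0.2  0.3]
press F 22.9 tip z 22.05 t 28.66
push end 8 5 5 F [-1.  11.4] at [4.86 9.9 ] t 32.02
push end 15 54 -22 F [7.  0.7] at [ 57.37 -22.05] t 37.48
t 38.73 tcp [ 510.93 -137.9    95.46] w 0.4 F [-0.4  0.8 -0.8]
plate_flat 0.75 18787 (np.float64(246.0), np.float64(183.0))
```

View pics/w7.png

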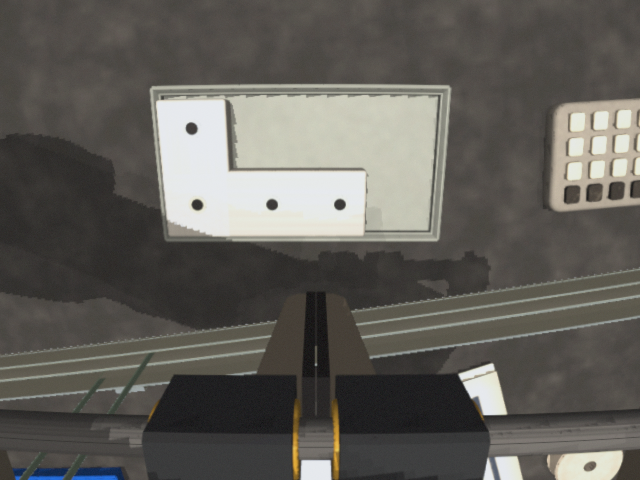

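Plate A is down: pressing stopped at tip z=22.05, exactly the seated top height. w7 shows it home in the near-left corner at (196,165), square with the tray. Time is 38.7 s, so next is the standing plate, quickly. First an IK check.

```bash
cat > lay.py <<'E'
from h import *
A=np.radians(98.4); u=np.array([np.cos(A),np.sin(A),0]); JY=A-np.pi/2
F=np.array([621.,202.])
def pose(pivot,t,h):
    Rm=Ro.from_rotvec(-t*u); up=Rm.apply([0,0,1]); n=Rm.apply([np.cos(JY),np.sin(JY),0])
    return pivot+up*(h-TIP)+n*9, (Rm*Ro.from_rotvec(down(JY))).as_rotvec(), up, n
piv=np.array([500.,165.,1.5]); h=64
E
python3 - <<'E'
from lay import *
np.set_printoptions(precision=2,suppress=True)
print(kin.ik([*F,150-TIP],list(down(JY))),kin.ik([*F,70-TIP],list(down(JY))))
for t in (0,20,35,40):
    P,r,up,n=pose(piv,np.radians(t),h); print(t,P,kin.ik(list(P),list(r)),up,n)
P,r,up,n=pose(piv,np.radians(35),h); print(kin.ik(list(P+up*90),list(r)))
print(kin.ik([478,215,10-TIP],list(down(JY))), kin.ik([*tr(22.7-5,1.3+22.5),30-TIP],list(down(TH+np.pi/2))))
E
```

```text
[-0.85  0.62  0.69  1.68 -0.45  1.01  0.15] [-0.8   0.71  0.62  1.72 -0.51  0.88  0.19]
0 [508.9  166.31  31.6 ] [-0.88  0.55  0.64  2.02 -0.49  0.72  0.22] [0. 0. 1.] [0.99 0.15 0.  ]
20 [498.18 164.73  32.86] [-0.97  0.41  0.61  2.33 -0.77  0.18  0.45] [-0.34 -0.05  0.94] [0.93 0.14 0.34]
35 [490.21 163.55  31.32] None [-0.57 -0.08  0.82] [0.81 0.12 0.57]
40 [487.68 163.18  30.34] None [-0.64 -0.09  0.77] [0.76 0.11 0.64]
None
[-0.93  0.63  0.56  2.06 -0.58  0.61  0.18] [-0.18  0.55  0.31  2.02 -0.28  0.6   1.74]
```

Run:
```python
from lay import *
np.set_printoptions(precision=2,suppress=True)
for X in (515,530,545):
  for Y in (165,190,220):
    p=np.array([X,Y,1.5])
    for t in (22,26):
        P,r,up,n=pose(p,np.radians(t),h); q=kin.ik(list(P),list(r)); q2=kin.ik(list(P+up*70),list(r)); print(X,Y,t,q,None if q2 is None else q2[5])
```

```text
515 165 22 [-1.12  0.47  0.8   2.34 -1.25  0.24  0.91] 0.2550139566061095
515 165 26 [ 0.58  0.92 -1.33  2.3   1.72  0.97 -1.68] 0.14960907500330597
515 190 22 [-1.18  0.49  0.81  2.32 -1.19  0.24  0.79] 0.2653308237177328
515 190 26 [ 0.52  0.93 -1.33  2.28  1.72  1.01 -1.72] 0.15347276766180376
515 220 22 [-1.23  0.51  0.81  2.29 -1.08  0.24  0.62] 0.2810563226109404
515 220 26 [ 0.44  0.96 -1.33  2.25  1.71  1.05 -1.75] 0.16865259137249025
530 165 22 [-0.93  0.43  0.59  2.3  -0.93  0.16  0.61] 0.2669907637215934
530 165 26 [ 0.59  0.94 -1.33  2.27  1.72  0.98 -1.65] 0.16274676232579977
530 190 22 [-1.06  0.47  0.69  2.28 -1.    0.2   0.62] 0.2763178359634545
530 190 26 [ 0.52  0.96 -1.33  2.25  1.72  1.01 -1.68] 0.15717882234618058
530 220 22 [-1.18  0.52  0.77  2.26 -1.03  0.24  0.58] 0.2910081292755282
530 220 26 [ 0.45  0.98 -1.33  2.22  1.71  1.06 -1.72] 0.17582974026542594
545 165 22 [-0.87  0.44  0.54  2.27 -0.82  0.16  0.51] 0.2808601673649019
545 165 26 [ 0.47  0.74 -1.11  2.25  1.65  0.73 -1.66] 0.15812077240874955
545 190 22 [-0.96  0.46  0.59  2.25 -0.81  0.18  0.45] 0.28983284209579674
545 190 26 [ 0.53  0.98 -1.33  2.22  1.71  1.02 -1.64] 0.16757534870936394
545 220 22 [-1.06  0.5   0.65  2.22 -0.81  0.21  0.38] 0.3041201805385035
545 220 26 [-0.54  0.42 -0.01  2.25  1.3   0.18 -1.67] 0.18166349204602755
```

Run:
```python
from lay import *
piv=np.array([525.,190.,1.5])
R=list(down(JY))
grip(1.0)
robot.movep([*F,150-TIP],R)
lin(*F,70,200); grip(0.0,45); st()
lin(*F,122,200); o=st()
if o["grip_width"]*92>12:
    P,r,up,n=pose(piv+[0,0,30],0,h); robot.servo_line(list(P),feed=200)
    t=np.radians(20.5); P,r,up,n=pose(piv+[0,0,12],t,h); robot.servo_line(list(P),feed=80,rotation=list(r)); st()
    look("w8",[])
```

```text
t 43.21 tcp [621.03 202.03  36.05] w 17.5 F [-0.1 -0.  -0.1]
t 43.62 tcp [620.58 202.16  87.87] w 17.6 F [-1.2  0.5 -3.2]
t 44.9 tcp [525.   190.09  45.74] w 17.6 F [ 0.4 -0.2 -2.1]
```

View pics/w8.png

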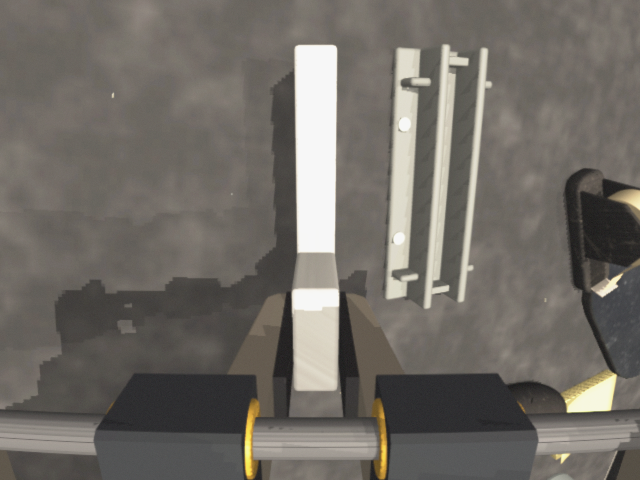

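The standing plate is out of the stand and gripped by its foot at (316,340). Now set it on its edge, leaning 20°, and release.

Run:
```python
from lay import *
piv=np.array([525.,190.,0.8]); t=np.radians(20.5); P,r,up,n=pose(piv,t,h)
robot.servo_line(list(P),feed=60); st()
grip(1.0); st()
robot.servo_line(list(P+up*75+np.array([-15,0,0])),feed=180); st()
robot.hold(.2)
robot.movep([*(P[:2]+[30,0]),150-TIP],list(down(JY))); st()
look("w9",["plate_standing"])
```

```text
t 45.31 tcp [523.72 189.4   32.14] w 18.1 F [ 0.5  0.6 -1.9]
t 46.47 tcp [522.91 189.64  32.12] w 91.8 F [-0.9 -0.8 -0.2]
t 47.11 tcp [481.92 186.77 102.44] w 92.1 F [-0.   0.7 -0.9]
t 47.93 tcp [552.47 188.18 114.79] w 92.2 F [-0.3 -0.4 -0.5]
```

View pics/w9.png

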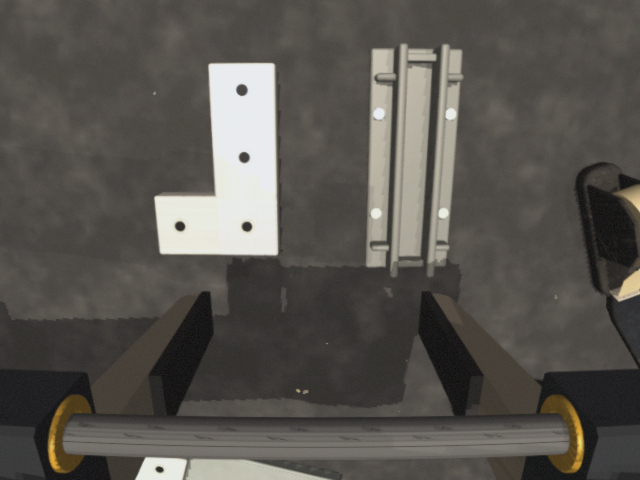

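The plate lies flat on the counter in w9: leg at (245,160), foot at (186,225). I'll fit the pose and take it across the leg.

Run:
```python
from h import *
import pickle
np.set_printoptions(precision=2,suppress=True)
i=pickle.load(open("pics/w9.pkl","rb")); im=np.load("pics/w9.npy"); m=pickle.load(open("pics/w9_m.pkl","rb"))
for d in m["plate_standing"]: v,u=np.nonzero(d["mask"]); print(d["confidence"],len(u),u.mean(),v.mean())
g=(im.min(2)>165).astype(np.uint8); n,l,s,c=cv2.connectedComponentsWithStats(g); mm=(l==l[120,260]).astype(np.uint8)
cs,_=cv2.findContours(mm,0,1); m2=np.zeros_like(mm); cv2.drawContours(m2,cs,-1,1,-1); print(m2.sum(),s[l[120,260]])
c0=back(i,[[216,160]],18)[0]; print(c0)
f=fit(i,m2,PL,18,18,(c0[0],c0[1],np.radians(98.4))); print(f,np.degrees(f[2]))
f=fit(i,m2,PL,0,18,(c0[0],c0[1],np.radians(98.4))); print(f,np.degrees(f[2]))
print(back(i,[[209,64],[275,64],[278,255],[156,254]],18))
g=xf(np.array([[5,-22.5]]),*f[:3])[0]; print(g)
for yw in (f[2]-np.pi/2,f[2]+np.pi/2): print(yw,kin.ik([*g,12-TIP],list(down(yw))))
```

```text
15420 [  155    63   123   192 15022]
[475.33 229.74  18.  ]
(np.float64(473.17919861081305), np.float64(226.60745931075613), np.float64(1.7089354954164806), np.float64(505.375), np.float32(15420.0)) 97.91479134746278
(np.float64(472.37530540756813), np.float64(226.3435939383849), np.float64(1.7043576503298155), np.float64(1178.5), np.float32(15420.0)) 97.65250014473216
[[465.25 292.57  18.  ]
 [508.89 298.39  18.  ]
 [526.84 166.11  18.  ]
 [435.4  153.57  18.  ]]
[494.01 234.3 ]
0.1335613235349189 [-0.96  0.66  0.58  2.01 -0.59  0.65  0.15]
3.2751539771247122 [-0.44  0.59 -0.08  1.97  0.08  0.58  2.7 ]
```

Run:
```python
from h import *
f=(473.18,226.61,1.7089); g=xf(np.array([[5,-22.5]]),*f)[0]; yw=f[2]-np.pi/2
robot.movep([*g,60-TIP],list(down(yw))); lin(*g,11.8,120); grip(0.0,45); o=st()
lin(*g,75,200); o=st()
if o["grip_width"]*92>40:
    t=tr(17.7,23.8)
    robot.movep([*t,70-TIP],list(down(TH+np.pi/2))); lin(*t,42,150); robot.hold(.1); st(); print(np.degrees(yawnow()))
look("w10",[])
```

```text
t 49.9 tcp [494.9  234.72 -22.04] w 43.9 F [-0.5 -0.1 -0.1]
t 50.37 tcp [494.18 234.96  40.71] w 44.3 F [-0.2 -0.2 -2.5]
t 52.25 tcp [529.62 -66.78   8.57] w 44.1 F [-0.2 -0.2 -3.2]
81.4350250200353
```

View pics/w10.png

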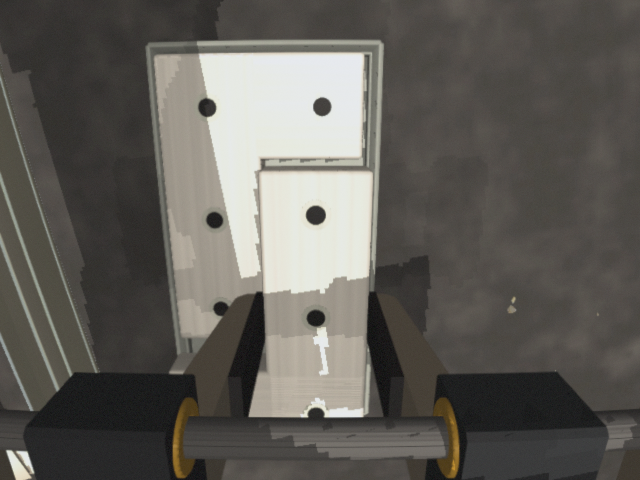

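Run:
```python
from h import *
im=np.load("pics/w10.npy"); save("w10a",im,(235,130,395,280),5)
```

```text
(no output)
```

View pics/w10a.png

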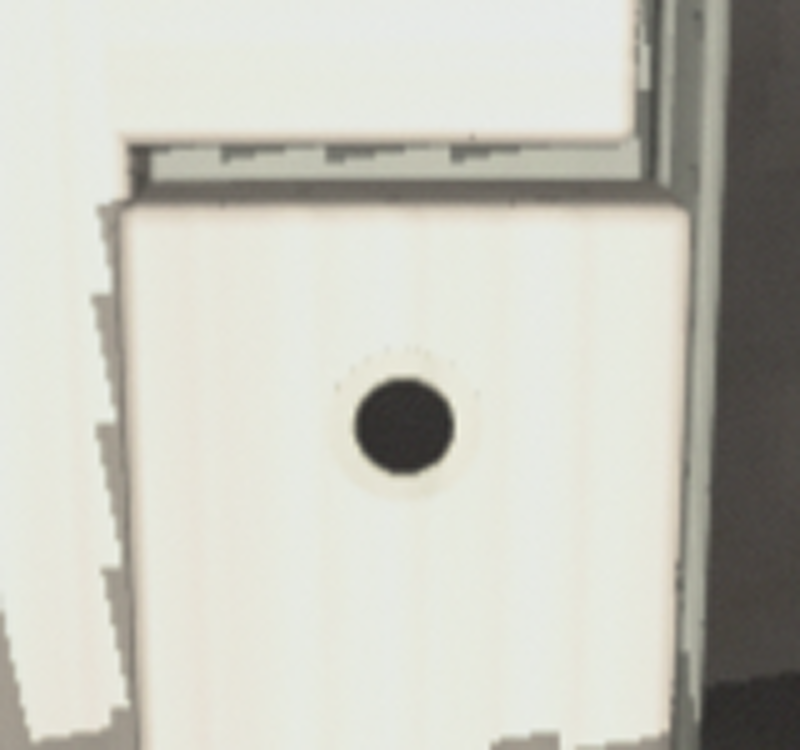

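Run:
```python
from h import *
import pickle
np.set_printoptions(precision=2,suppress=True)
i=pickle.load(open("pics/w10.pkl","rb"))
Q=lambda p:(np.array(p)+.5)/5-.5+[235,130]
a=back(i,[Q([124,138]),Q([633,138])],22)[:,:2]; b=back(i,[Q([124,206]),Q([688,206])],48.4)[:,:2]
print("A notch, A foot corner",(a-TC)@R2.T,"expect x -46.3, y -0.2 / 44.8"); print("B end corners",(b-TC)@R2.T)
w=back(i,[Q([145,145]),Q([655,183])],4)[:,:2]; print((w-TC)@R2.T)
f,p,o=ft(); print("grip",p,"-> B origin if x=5:",p+[5,-22.5])
# tray outer/wall near top end: view
c=back(i,[[148,43.5],[382,41.5]],13.5)[:,:2]; print("lip",(c-TC)@R2.T)
```

```text
A notch, A foot corner [[-47.44  -1.47]
 [-47.42  43.65]] expect x -46.3, y -0.2 / 44.8
B end corners [[-44.81   1.84]
 [-44.81  45.29]]
[[-45.01  -1.83]
 [-41.34  47.79]]
grip [18.31 24.11] -> B origin if x=5: [23.31  1.61]
lip [[-96.77 -50.24]
 [-96.65  52.29]]
```

The camera puts the B–A gap at 2.6/2.6 mm and touch puts it at 2.1/1.8 mm, against a 3 mm total. I'll shift by -0.7 mm in each axis and lower. Both edges are parallel to the tray.

Run:
```python
from h import *
T=np.array([17.5,23.4]); cmd=T.copy()
lin(*tr(*cmd),34,60); robot.hold(.15); f,p,o=ft(); print(p,f); f0=o["contact_force"].copy()
cmd=cmd+(T-p)
lin(*tr(*cmd),27,40); robot.hold(.1); f,p,o=ft(); print(p,(o["contact_force"]-f0).round(1)); cmd=cmd+.7*(T-p)
for z in (25,23.6):
    lin(*tr(*cmd),z,40); robot.hold(.05); f,p,o=ft(); print(z,p,o["tcp_pos"][2]+TIP,(o["contact_force"]-f0).round(1),o["t"])
look("w11",[],crop=(140,20,400,440),k=1.4)
```

```text
[17.56525995 23.34107189] [-0.07311397 -0.14612798]
[17.37014747 23.41328581] [ 0.4 -0.8 -0.8]
25 [17.52005242 23.42716168] 24.97071612784999 [ 0.2 -0.4 -0.7] 53.4583
23.6 [17.50392606 23.43150385] 23.564860458101883 [ 0.1 -0.1 -0.4] 53.7583
```

View pics/w11.png

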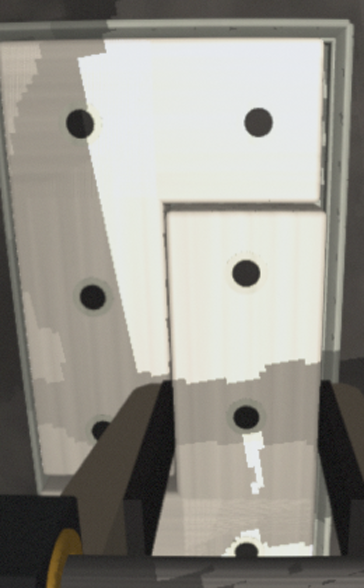

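It started into the gap with no contact. w11 shows B's leg beside A with an even gap at (165,205)–(165,380). Release and press.

Run:
```python
from h import *
f,p,o=ft()
grip(0.7); st()
lin(*tr(*p),45,200); grip(0.0,30)
lin(*tr(34,16),30,200)
press(34,16,25.5,lim=12,zmin=14,step=1.2)
lin(*tr(34,16),50,200); robot.servo_line([*tr(60,0),110-TIP],feed=250); st()
look("w12",[])
```

```text
t 54.29 tcp [529.08 -67.48 -10.18] w 64.5 F [-0.1  0.6  0.4]
press F 14.4 tip z 22.14 t 56.95
t 57.67 tcp [567.32 -97.03  75.76] w 0.3 F [-0.2  0.5 -0.8]
```

View pics/w12.png

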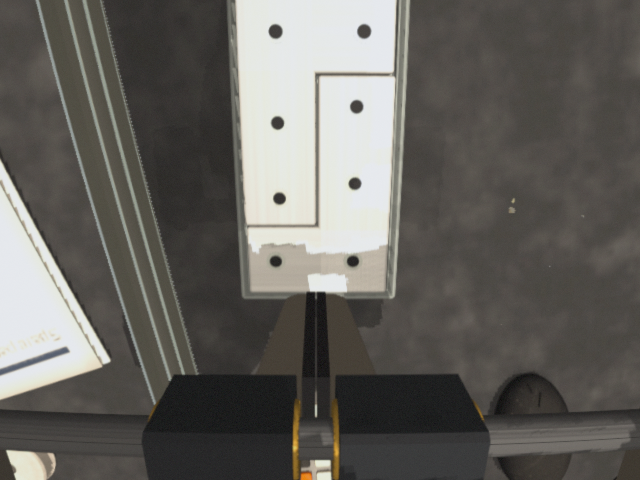

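They nest into a full rectangle with even gaps, and the press point was at 22.1 mm. I have time for quick flatness presses at B's foot and leg end, then I'll back off.

Run:
```python
from h import *
lin(*tr(67,-22),32,200); press(67,-22,24.2,lim=8,zmin=14,step=1.2)
lin(*tr(67,-22),32,200); lin(*tr(-32,22),32,250); press(-32,22,24.2,lim=8,zmin=14,step=1.2)
lin(*tr(-32,22),60,200); robot.movep([*tr(20,40),160-TIP],list(down(TH+np.pi/2))); st()
look("w13",[]); i=viewer.camera_info("scene"); im=viewer.read_camera("scene"); save("s13",im,(200,200,440,380),3)
```

```text
press F 12.6 tip z 22.14 t 59.28
press F 19.3 tip z 22.06 t 61.12
t 62.01 tcp [533.34 -51.13 125.31] w 0.3 F [-0.3 -0.7 -0.5]
```

View pics/w13.png

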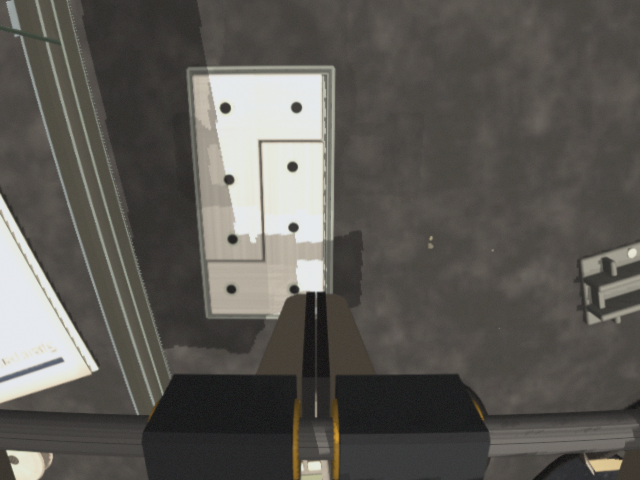

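View pics/s13.png

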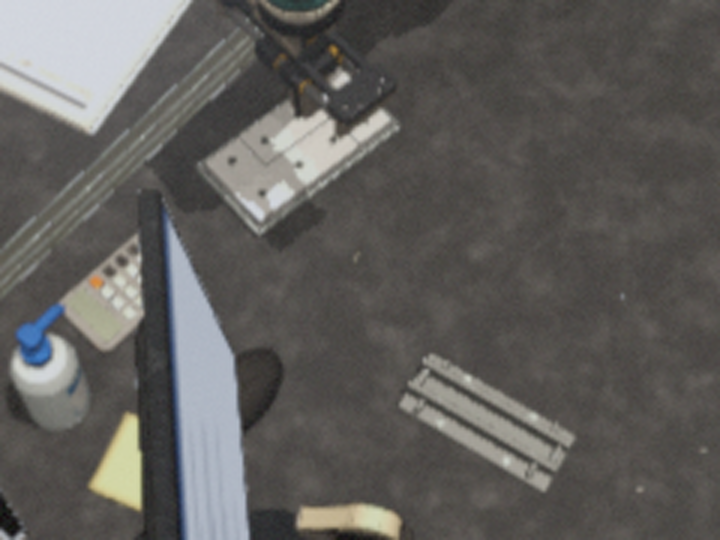

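Both views show the two plates nested in the tray (w13 at about (262,195)), the stand empty, the mouse and calculator where they were, and the gripper clear. Handing in.

Run:
```python
from h import *
robot.job_done(); st()
```

```text
the job is handed in; nothing more can be done
the job is handed in; nothing more can be done
```

Both plates are nested in the grey tray as a full rectangle, let go, and I handed the job in at about 62 s of the 72 s allowed.

**What I did**
- **plate_flat:** I gripped it across its foot, because the gripper would not have cleared the wall with its jaws across the leg. It went into the wall-side seat and was pushed home.
- **plate_standing:** I lifted it from the stand, leaned it about 20° towards the robot and released it. It fell flat on the bare counter with the right face up. I then took it again across its leg, let it go once it had started into its gap, and pressed it down.

**Last checks**
- **Flatness:** Presses found the plate tops at 22.05 mm (one point on plate_flat) and at 22.14, 22.14 and 22.06 mm (three points on plate_standing). The expected height is 22 mm, so both lie flat on the tray floor.
- **Pictures:** The final views show even gaps, an empty stand, the gripper clear, and the mouse and calculator where they were.

**What failed or disagreed**
- **Fingertip position:** The first grip missed because the real fingertips sit about 34 mm short of the reported tool point. I confirmed this by touch and corrected for it.
- **Tray position:** The wrist camera differed from the scene and top cameras by about 5 mm across the tray. Touch differed from the wrist camera by about 1.3 mm, so I set plate_standing's target from touch, adjusted by a last wrist view.
- **Push home:** The second push of plate_flat along the tray's length ran to the end of its travel at 7 N, below the 10 N stop I had set. The first push, with the plate still held, had already found that wall.

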